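Lock the rotary work holder

ROBOT

A 6-joint arm with a two-finger parallel gripper is mounted at the origin on the work surface. World frame = base frame: x ahead of the robot, y to its left, z up, the work surface at z = 0. Lengths are in m, angles in rad, forces in N, time in s.
With the tool pointing down it reaches from about 0.3 to 0.825 m from the base axis. Payload 5.4 kg.
Tool frame: the origin (TCP) lies between the finger pads; the fingertips stand 22 mm ahead of it and the grasp point (between the pads) lies 3 mm ahead of it; z points along the fingers, y is the line along which they close (so a half turn about z gives the same grasp; the last joint's range is limited). The gripper opens to 92 mm and grips with 3 to 60 N. Pads are 20 mm wide; open, the fingers measure 128 mm over their backs; the gripper's body (75 mm by 189 mm) begins 69 mm behind the grasp point.
Start: joints at [-0.21, 0.158, 1.597, -0, 1.386, -0.21], TCP at [0.575, -0, 0.237] pointing down, gripper open.
Joint ranges: [-2.91, 2.91], [-0.94, 2.29], [0.18, 2.7], [-1.29, 4.43], [0.17, 2.64], [-3, 3]. Speed limits (rad/s): [2.57, 2.57, 3.14, 3.14, 3.14, 3.14].

INTERFACE

Orientations are given as a 3x3 rotation matrix whose columns are the frame's x, y, z axes.
In Python, from workcell import robot, eyes, ticket gives the robot as it stands.
- The arm moves only by the tool arm_command, never from a script. Its argument "series" is a list of rows, each a list of 7 numbers: the closure, from -1 (fully open) to 1 (shut), then the shift along the tool's x, y, z in m, then the turn, a rotation vector about the tool's x, y, z in rad. A call has 1 to 12 rows; each row is the pose to reach, as a shift and turn from the pose commanded when the call began, along the tool's axes at that moment; what a row does not reach only later rows make up. A row lasts 1/12 s, in which the tool goes at most 41.7 mm and 7.16 degrees, less where a joint would pass 70% of its speed; a pose out of reach is approached as far as the arm can. A call with a gripper value outside its range is refused whole. The fingers move at their own pace and stop on an object; the grip force is fixed at half the most. Time passes only in rows, so rows that repeat a pose let the fingers close. It gives the time, the measured TCP pose, the force, the opening and the grip force at its end, in the units of the state.
- robot.get_obs(): the state, without advancing time (a new reading comes with each control period).
- eyes.grab_frame(name): name is "scene" or "side" or "wrist"; returns a dict with "frame" (400x640x3 uint8, red, green, blue), "z_map" (400x640 float32, m along the optical axis (not along the pixel's ray), 0 where there is no reading), "fov_y" (degrees; the focal length in pixels is half the picture's height over the tangent of half this angle, whatever the lens; pixels are square), "cx", "cy" (the principal point, pixels), "k1" (the pictures are not rectified: a ray, as slopes to the right and down, at radius r is drawn at 1 + k1 r^2 times it, then the intrinsics apply), "world_from_camera" (4x4, takes a point from camera to world coordinates); the wrist camera has in their place "tool_from_camera" (4x4, takes a point from camera to tool coordinates, whose origin is the TCP and whose axes are the flange's). Camera axes: x right, y down, z forward; pixel columns grow to the right and rows downward; lengths in m; the calibration is good to about 2 mm. A picture is of the moment at which its call begins: read the wrist's pose just before it.
- ticket.hand_in(): hands the job in; it is judged then, once.
Trained networks look in a picture, given as the dict that the camera call returned (one of the last four; its "shot" number tells which), for a name from the list of things; names that differ only in an ending like _2 or _b are one class to them, and where a whole thing is asked for, a point or a joint stands for the part that bears it (a point fixed in the world has none). Each returns a list of dicts, best first, with "confidence" (0 to 1); they miss things now and then, are a little off and sometimes report something else, mostly with a low value. They report only what shows in the picture. A call takes as long as a camera call. They do not tell look-alikes from the thing itself.
- eyes.recognise(target, picture): "xy" ([column, row] in pixels, amid what is visible of it).
The state is a dict: "time_s": time; "q": joint angles; "qvel": joint speeds; "tau": joint torques, N m; "position": TCP position; "eef_rot": TCP orientation; "contact_force": force on the tool from outside, world axes, zero at the start; "ft_torque": the same for the moment, N m; "grip_width": opening from 0.0 (shut) to 1.0 (fully open); "grasp_force": force on a finger pad.
Only numpy, scipy, OpenCV 4.12 (cv2) and the standard library are available. Lean on these libraries where they do the work, as an engineer would, in place of code of your own. Each camera call takes 0.05 s, during which the arm holds its last target. There are 200 camera calls.

TASK

Lock the rotary work holder on the repair bench: with the fingertips, push the yellow peg round to turn the blue slotted disc until its slot lines up with the steel bolt, then push the bolt by its orange head through the slot until it is fully home, the head up against the guide. Only push: lift nothing, and leave the other things on the bench where they are.

Things in the scene. Friction and masses are not known exactly. Their poses are not given: they have to be found in the camera images.
- holder: rotary work holder, fixed to the bench: grey base plate 365 long (own x -265 to +100), 116 wide, 10 thick. Origin: on the bench surface under the disc's axis, midway across the plate. Its +x axis is the way the bolt is pushed (roughly to the robot's right, world -y); z up. The bolt lies along the x axis between two rails 7 wide, 18 above the bench, from x = -257 to -92
- guide (a point): middle of the rear end of the dark bridge guide, on the base plate at holder x = -92. The guide reaches to x = -48, its top is 32 above the bench, its channel 15 wide; the bolt's head stops against this end
- keeper (a point): middle of the mouth of the dark bridge keeper on the far side of the disc, on the base plate at holder x = +48; it reaches to x = +88, its top 32 above the bench, and receives the bolt's nose
- disc (a joint): angle of the blue disc about its vertical axis (rad, grows anticlockwise from above); starts between 0.55 and 2.6. Its slot lies along the bolt at 0 and equally at pi: either will do; stops only at -0.35 and 3.49. It turns stiffly (0.06 N m, about 2 N at the peg), stays where it is left, and blocks the bolt unless within about 0.12 rad of alignment
- peg (a point): centre of the top of the yellow upright peg on the disc: 12 in diameter, standing from 32 to 62 above the bench, 28 from the disc's axis. Seen from the axis it stands, in the holder's frame, at the angle disc + pi/2 from +x, that is square to the slot
- slot (a point): centre of the blue disc, on the base plate 10 above the bench; x axis along the slot, z up. The disc is 84 in diameter, its top 32 above the bench, with one slot 20 wide right across it and down to the base plate. An off-white plug housing (38 x 14, 16 high) is clamped on the half away from the peg
- bolt: steel bolt: a loose bar 12 wide, 14 high with a tapered nose, sliding freely on the base plate in rails and guide, about 0.2 kg. Origin: tip of the nose, on the bar's underside, 10 above the bench; +x points the way it is to be pushed. It starts with the nose at holder x = -66 to -50; fully home the nose is at x = +72, the head against the guide
- head (a point): centre of the rear face of the bolt's orange head, the face to push on: 34 wide (across the bolt), from 20 to 52 above the bench; this point lies 36 above the bench, 174 behind the nose tip. The head is 10 thick
- screwdriver: screwdriver with a yellow handle, 150 long, lying near the holder; a bystander, origin under its middle
- housing: loose off-white plastic plug housing, 70 x 34 x 28, lying beyond the holder; a bystander, origin under its centre
- spool: green spool, 52 across and 40 high, standing near the holder; a bystander, origin under its centre
- jar: small jar with a white cap, 48 across and 60 high, standing past the keeper end of the holder; a bystander, origin under its centre
- carton: cardboard box, 75 x 60 x 50; a bystander, origin under its centre
- tray: blue divided open tray, 90 x 65 x 28; a bystander, origin under its centre
- wrench: steel wrench, 140 long, lying flat; a bystander, origin under its middle
Things that resemble listed ones, but are neither listed nor needed, are in the scene too. What is meant by the bolt is not black or turquoise, and is the larger of those in its own colour.

How it is judged:
On the way, in this order (a step that is already met when the one before it is completed fails the run):
1. the disc's slot is lined up with the bolt (within 0.12 rad), the bolt not yet half way through (angle between the x axis of slot and the x axis of holder, either way round below 0.12 rad and x of bolt in the frame of holder below 0 m), for 0.1 s.
2. the bolt is through the slot and fully home (x of bolt in the frame of holder above 0.066 m), for 0.2 s.
At the end, for the whole second after the job is handed in: the bolt lies through the disc's slot and in the keeper, within 6 mm of fully home (nose at holder x above 66 mm), flat on the plate and at rest, the slot within 0.12 rad of the bolt (x of bolt in the frame of holder above 0.066 m and angle between the x axis of slot and the x axis of holder, either way round below 0.12 rad and height (world z) of bolt below 0.016 m and linear speed of bolt below 0.01 m/s); the robot touches nothing.
It fails at once if the bolt is lifted (more than 10 mm) or tipped (height (world z) of bolt above 0.02 m or angle between bolt's own z axis and vertical above 0.15 rad).
It fails at once if a bystander is moved more than 25 mm (distance of any of screwdriver, housing, spool, jar, carton, tray, wrench from where it was at the start of the episode above 0.025 m).
It also fails if it takes over 51 s, if anything falls off the work surface, if the arm or the gripper's body presses on something with over 40 N, if the wrist force passes 120 N, or if a joint passes its speed limit or range.

## Working session

There is one attempt and no reset: what is moved stays moved. The work goes in short steps, Python scripts to look and compute and a tool call to move; the robot and the scene stay as the last step left them, time stands still between calls to the robot, and variables do not carry over. Pictures are saved under pics/ and viewed, at most 10 in all, crops included, and the job is handed in when it is done.

Besides the shell and the picture viewer there is one more tool, called after ">>>" as a command line: name --pt "numbers of a row" for each row, then --argument value for the rest. arm_command: Moves the arm, as the interface text tells. Its arguments: {"type":"object","properties":{"series":{"type":"array"}},"required":["series"]}

```bash
ls; mkdir -p pics; cat > h.py <<'E'
import numpy as np, cv2
from workcell import robot, eyes, ticket
def K(d):
    h,w=d["frame"].shape[:2]; f=h/2/np.tan(np.radians(d["fov_y"])/2)
    return f
def rays(d,px):
    f=K(d); p=(np.atleast_2d(px).astype(float)-[d["cx"],d["cy"]])/f
    u=p.copy()
    for _ in range(20): u=p/(1+d["k1"]*(u**2).sum(1,keepdims=True))
    return np.c_[u,np.ones(len(u))]
def W(d):
    if "world_from_camera" in d: return np.array(d["world_from_camera"])
    return d["T"]
def grab(n):
    o=robot.get_obs(); d=eyes.grab_frame(n)
    if n=="wrist":
        T=np.eye(4);T[:3,:3]=o["eef_rot"];T[:3,3]=o["position"]; d["T"]=T@np.array(d["tool_from_camera"])
    return d
def at_depth(d,px):
    px=np.atleast_2d(px); r=rays(d,px); z=[d["z_map"][int(round(v)),int(round(u))] for u,v in px]
    T=W(d); return (r*np.array(z)[:,None])@T[:3,:3].T+T[:3,3]
def at_height(d,px,h):
    T=W(d); r=rays(d,px)@T[:3,:3].T; return T[:3,3]+r*((h-T[2,3])/r[:,2])[:,None]
def save(d,name,crop=None,s=1):
    im=d["frame"][:,:,::-1]
    if crop: im=im[crop[1]:crop[3],crop[0]:crop[2]]
    cv2.imwrite("pics/"+name,cv2.resize(im,None,fx=s,fy=s,interpolation=cv2.INTER_CUBIC))
E
python3 - <<'E'
from h import *
for n in ["scene","side","wrist"]:
    d=grab(n); save(d,n+"0.png")
    print(n,W(d)[:3,3].round(3))
    for t in ["peg","bolt","head","disc","guide","keeper","slot","jar","spool","screwdriver","housing","carton","tray","wrench"]:
        try: r=eyes.recognise(t,d)
        except Exception as e: print(t,e); continue
        for q in r[:3]:
            print(t,round(q["confidence"],2),np.round(q["xy"]),at_depth(d,q["xy"]).round(3)[0])
print(robot.get_obs())
E
```

```text
pics
scene [ 1.345 -0.282  0.941]
peg 0.83 [322. 222.] [ 0.539 -0.023  0.012]
bolt 0.82 [395. 205.] [0.554 0.177 0.02 ]
bolt 0.72 [382. 159.] [0.363 0.225 0.018]
bolt 0.58 [298. 186.] [ 0.381 -0.044  0.009]
head 0.75 [393. 208.] [0.566 0.167 0.025]
head 0.68 [378. 160.] [0.365 0.212 0.017]
head 0.68 [364. 292.] [ 0.776 -0.002  0.009]
disc 0.59 [323. 222.] [ 0.54  -0.02   0.009]
disc 0.19 [265. 234.] [ 0.567 -0.179  0.054]
guide 0.85 [347. 225.] [0.578 0.031 0.02 ]
keeper 0.88 [344. 224.] [0.575 0.024 0.025]
slot 0.9 [322. 222.] [ 0.539 -0.022  0.012]
slot 0.29 [161. 217.] [ 0.375 -0.425  0.008]
jar 0.7 [265. 236.] [ 0.565 -0.181  0.047]
jar 0.36 [394. 210.] [0.567 0.169 0.02 ]
spool 0.56 [348. 223.] [0.575 0.036 0.024]
spool 0.55 [353. 189.] [0.455 0.097 0.018]
screwdriver 0.79 [380. 249.] [0.678 0.08  0.018]
housing 0.85 [306. 266.] [ 0.672 -0.11   0.025]
carton 0.9 [156. 303.] [ 0.68  -0.451  0.054]
carton 0.54 [349. 225.] [0.575 0.037 0.016]
tray 0.69 [476. 174.] [0.523 0.44  0.026]
wrench 0.65 [321. 222.] [ 0.542 -0.026  0.017]
wrench 0.59 [160. 218.] [ 0.379 -0.425  0.009]
wrenc
[... 1743 characters left out ...]
8620054e+00, -2.10094685e-01]), 'qvel': array([-0.00129494,  0.00097771, -0.0003158 , -0.0001831 , -0.00031131,
        0.00048894]), 'tau': array([ 9.80194613e-05, -3.85566223e+01, -3.22357428e+01,  7.01930327e-02,
        3.07055027e-02,  2.98440952e-06]), 'position': array([5.74978958e-01, 2.88779616e-07, 2.36591217e-01]), 'eef_rot': array([[-2.54475263e-05,  9.99999999e-01, -2.62964909e-05],
       [ 1.00000000e+00,  2.54476255e-05,  3.77361499e-06],
       [ 3.77428417e-06, -2.62963949e-05, -1.00000000e+00]]), 'contact_force': array([-0.26074279, -0.80122465,  0.47760708]), 'ft_torque': array([ 0.04220133, -0.0163046 ,  0.00995235]), 'grasp_force': 0.0, 'grip_width': 0.9973594200704748}
```

View pics/wrist0.png

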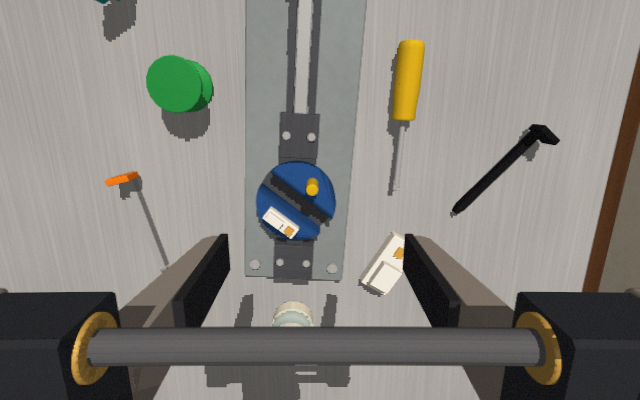

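View pics/scene0.png

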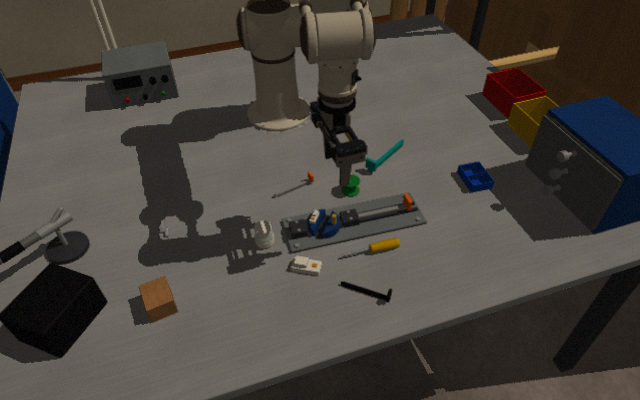

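The wrist picture shows the holder running down the image: disc at about (296,200), peg at (313,187), plug at (280,222), guide at (298,136) and keeper at (293,262). The spool is at (180,84), the screwdriver at (405,100) and the jar at (293,312). The scene picture shows the true orange head at (408,202). The small orange bolt at (145,215) in the wrist picture is a decoy.

```bash
cat >> h.py <<'E'
def cloud(d):
    h,w=d["z_map"].shape; v,u=np.mgrid[:h,:w]; r=rays(d,np.c_[u.ravel(),v.ravel()])*d["z_map"].reshape(-1,1)
    T=W(d); return (r@T[:3,:3].T+T[:3,3]).reshape(h,w,3)
def blob(m):
    n,l,s,c=cv2.connectedComponentsWithStats(m.astype(np.uint8)); 
    return [(c[i],s[i],l==i) for i in np.argsort(-s[1:,4])+1 if s[i,4]>8][:4]
E
python3 - <<'E'
from h import *
for n in ["wrist","scene","side"]:
    d=grab(n); P=cloud(d); hsv=cv2.cvtColor(d["frame"],cv2.COLOR_RGB2HSV); H,S,V=[hsv[...,i].astype(int) for i in range(3)]
    near=(P[...,0]>.3)&(P[...,0]<.85)&(abs(P[...,1])<.35)
    print(n)
    for nm,m,h in [("blue",(H>100)&(H<125)&(S>150)&near,.032),("yel",(H>17)&(H<30)&(S>150)&(V>110)&near,.062),("or",(H>3)&(H<14)&(S>170)&near,.046)]:
        for c,s,mm in blob(m)[:3]:
            print(nm,c.round(1),s,"athgt",at_height(d,c,h)[0].round(4),"cloud",np.median(P[mm],0).round(4))
    if n=="wrist":
        z=P[...,2]
        for y0 in np.arange(.12,-.11,-.02):
            row=(abs(P[...,1]-y0)<.004)&(z>.005)&(z<.015)&near&(abs(P[...,0]-.56)<.075)
            x=P[...,0][row]
            if len(x)>20: print("plate y",y0.round(2),np.percentile(x,[1,99]).round(4))
E
```

```text
wrist
blue [307.6 183.3] [ 272  161   63   57 1613] athgt [ 0.5653 -0.0059  0.032 ] cloud [ 0.5648 -0.0029  0.0313]
blue [284.6 213.8] [ 257  184   62   56 1272] athgt [ 0.5407 -0.039   0.032 ] cloud [ 0.5391 -0.0392  0.0309]
yel [407.6  78.8] [ 392   40   33   81 1972] athgt [0.6537 0.0941 0.062 ] cloud [0.663  0.0969 0.023 ]
yel [ 80.7 348.8] [ 71 312  30  73 517] athgt [ 0.322  -0.1805  0.062 ] cloud [0.5242 0.0263 0.3219]
yel [311.7 186.8] [306 178  12  18 174] athgt [ 0.5699 -0.0023  0.062 ] cloud [ 0.5701 -0.0028  0.0607]
or [125.6 177.9] [107 172  31  14 132] athgt [0.3873 0.0029 0.046 ] cloud [ 0.3782 -0.0019  0.0252]
or [114.2 177.2] [110 176   9   3  11] athgt [0.3763 0.0036 0.046 ] cloud [ 0.3625 -0.0015  0.0227]
plate y 0.12 [0.5039 0.6188]
plate y 0.1 [0.5026 0.6177]
plate y 0.08 [0.5013 0.6163]
plate y 0.06 [0.5002 0.6147]
plate y 0.04 [0.4988 0.6132]
plate y 0.02 [0.4978 0.6118]
plate y -0.0 [0.4967 0.6112]
plate y -0.02 [0.4955 0.6094]
plate y -0.04 [0.4943 0.6088]
plate y -0.06 [0.4931 0.607 ]
plate y -0.08 [0.4925 0.6062]
plate y -0.1 [0.4896 0.6044]
scene
blue [330.6 228. ] [322 215  18  23 222] athgt [ 0.5832 -0.0152  0.032 ] cloud [ 0.5858 -0.0151  0.0332]
blue [315.9 223.2] [308 210  17  26 160] athgt [ 0.555  -0.0452  0.032 ] cloud [ 0.5575 -0.0492  0.0327]
yel [385.3 243.4] [370 238  30  12 198] athgt [0.6976 0.0823 0.062 ] cloud [0.6713 0.098  0.0258]
yel [333.7 215.1] [332 214   4   3   9] athgt [ 0.5699 -0.0022  0.062 ] cloud [ 0.5719 -0.0025  0.0657]
or [407.2 201.7] [403 193   9  18 104] athgt [0.5748 0.2009 0.046 ] cloud [0.5725 0.2023 0.0422]
or [310.3 176.4] [308 172   6  10  36] athgt [ 0.3951 -0.0086  0.046 ] cloud [ 0.3718 -0.0022  0.0246]
side
yel [285.5 183.1] [277 182  17   3  46] athgt [0.6039 0.0978 0.062 ] cloud [0.6561 0.0936 0.0211]
```

```bash
python3 - <<'E'
from h import *
from scipy.optimize import least_squares
d=grab("wrist"); P=cloud(d); hsv=cv2.cvtColor(d["frame"],cv2.COLOR_RGB2HSV); H,S,V=[hsv[...,i].astype(int) for i in range(3)]
z=P[...,2]; near=(abs(P[...,0]-.553)<.06)&(abs(P[...,1]+.024)<.06)
m=(H>100)&(H<125)&(S>150)&near&(z>.027)&(z<.037)
p=np.vstack([np.argwhere(m)[:,::-1]])
hull=cv2.convexHull(p.astype(np.int32))[:,0]; q=at_height(d,hull,.032)[:,:2]
s=least_squares(lambda a:np.hypot(*(q-a[:2]).T)-.042,[.553,-.024],loss="soft_l1",f_scale=.001); C=s.x; print("C",C,np.abs(s.fun).max())
# plate axis and end
ys=np.arange(.12,-.09,-.01);mid=[];
for y in ys:
    x=P[...,0][(abs(P[...,1]-y)<.003)&(z>.006)&(z<.014)&(abs(P[...,0]-.555)<.075)]; mid.append(np.percentile(x,[1,99]).mean())
k=np.polyfit(ys,mid,1); print("axis",k,"C off axis",C[0]-np.polyval(k,C[1]))
e=P[...,1][(abs(P[...,0]-.52)<.01)&(z>.006)&(z<.014)&near|((abs(P[...,0]-.52)<.01)&(z>.006)&(z<.014)&(P[...,1]<-.05))]; print("end y",np.percentile(e,1))
a=np.array([.570,-.0026])-C; u=np.array([-k[0],-1])/np.hypot(1,k[0]); v=np.array([-u[1],u[0]])
print("peg holder",a@u,a@v,np.hypot(*a), "disc",np.arctan2(a@v,a@u)-np.pi/2,"u",u,v)
for g in [(-.065,.026),(-.016,.026),(-.27,0),(-.112,0)]: print(g,C+g[0]*u+g[1]*v)
E
```

```text
C [ 0.55240567 -0.02666241] 0.001872937625100747
axis [0.06137425 0.553845  ] C off axis 0.00019705883604537178
end y -0.16495652751955622
peg holder -0.025095027380803908 0.01608724337266033 0.029808720176728518 disc 1.0007364502028224 u [-0.06125899 -0.9981219 ] [ 0.9981219  -0.06125899]
(-0.065, 0.026) [0.58233868 0.03662278]
(-0.016, 0.026) [ 0.57933699 -0.01228519]
(-0.27, 0) [0.5689456  0.24283051]
(-0.112, 0) [0.55926668 0.08512725]
```

>>> arm_command --pt "1 0.02 0 0.04 0 0 0.062" --pt "1 0.04 0.008 0.08 0 0 0.062" --pt "1 0.04 0.008 0.12 0 0 0.062" --pt "1 0.04 0.008 0.12 0 0 0.062" --pt "1 0.04 0.008 0.12 0 0 0.062" --pt "1 0.04 0.008 0.12 0 0 0.062"

```text
time_s: 2.95
position: [0.584, 0.0395, 0.1184]
eef_rot: [[0.062, 0.998, 0.002], [0.998, -0.062, -0.0], [-0.0, 0.002, -1.0]]
contact_force: [0.9, -0.6, 0.8]
grip_width: 0.592
grasp_force: 0.0
```

>>> arm_command --pt "1 0 0 0 0 0 0" --pt "1 0 0 0 0 0 0" --pt "1 0 0 0 0 0 0" --pt "1 0 0 0 0 0 0" --pt "1 0 0 0 0 0 0" --pt "1 0 0 0 0 0 0" --pt "1 0 0 0 0 0 0" --pt "1 0 0 0 0 0 0" --pt "1 0 0 0.03 0 0 0" --pt "1 0 0 0.056 0 0 0" --pt "1 0 0 0.056 0 0 0"

```text
time_s: 3.87
position: [0.5787, 0.0405, 0.0553]
eef_rot: [[0.062, 0.998, -0.01], [0.998, -0.062, 0.001], [0.001, -0.01, -1.0]]
contact_force: [-0.3, -0.0, 0.3]
grip_width: 0.007
grasp_force: 0.0
```

>>> arm_command --pt "1 -0.01 0 0 0 0 0" --pt "1 -0.018 0 0 0 0 0" --pt "1 -0.024 0 0 0 0 0" --pt "1 -0.029 0 0 0 0 0" --pt "1 -0.034 0 0 0 0 0" --pt "1 -0.039 0 0 0 0 0" --pt "1 -0.044 0 0 0 0 0" --pt "1 -0.047 0 0 0 0 0" --pt "1 -0.049 0 0 0 0 0" --pt "1 -0.049 0 0 0 0 0"

```text
time_s: 4.7
position: [0.5825, -0.0088, 0.0629]
eef_rot: [[0.062, 0.998, 0.006], [0.998, -0.062, 0.001], [0.001, 0.006, -1.0]]
contact_force: [1.7, 3.3, 0.9]
grip_width: 0.006
grasp_force: 1.5
```

```bash
cat > look.py <<'E'
from h import *
import sys
d=grab("wrist"); save(d,sys.argv[1],s=1.2); P=cloud(d); hsv=cv2.cvtColor(d["frame"],cv2.COLOR_RGB2HSV); H,S,V=[hsv[...,i].astype(int) for i in range(3)]
print(robot.get_obs()["position"].round(4))
near=(abs(P[...,0]-.553)<.06)&(abs(P[...,1]+.024)<.06)
z=P[...,2]
for nm,m in [("yel",(H>17)&(H<30)&(S>150)&(V>80)&near),("blue",(H>100)&(H<125)&(S>150)&near&(z>.027)&(z<.037))]:
    for c,s,mm in blob(m)[:2]: print(nm,c.round(1),s,np.median(P[mm],0).round(4), at_height(d,c,.062)[0].round(4))
near=(abs(P[...,0]-.57)<.1)&(P[...,1]>.1)
for c,s,mm in blob((H>3)&(H<14)&(S>170)&near): print("or",c.round(1),s,P[mm].min(0).round(4),P[mm].max(0).round(4))
E
python3 look.py w1.png
```

```text
[ 0.5819 -0.0089  0.0625]
yel [298.6 347.3] [296 311   7  72 321] [0.5786 0.0174 0.148 ] [ 0.57   -0.0505  0.062 ]
yel [333.1 345.8] [330 311   7  72 302] [0.5859 0.0178 0.1481] [ 0.5872 -0.0508  0.062 ]
blue [224.4 251.1] [ 192  211   62   80 2194] [ 0.5339 -0.008   0.0312] [0.54   0.0035 0.062 ]
blue [291.5 225.9] [ 271  205   55   54 1210] [0.5675 0.0025 0.0313] [0.5717 0.0136 0.062 ]
```

View pics/w1.png

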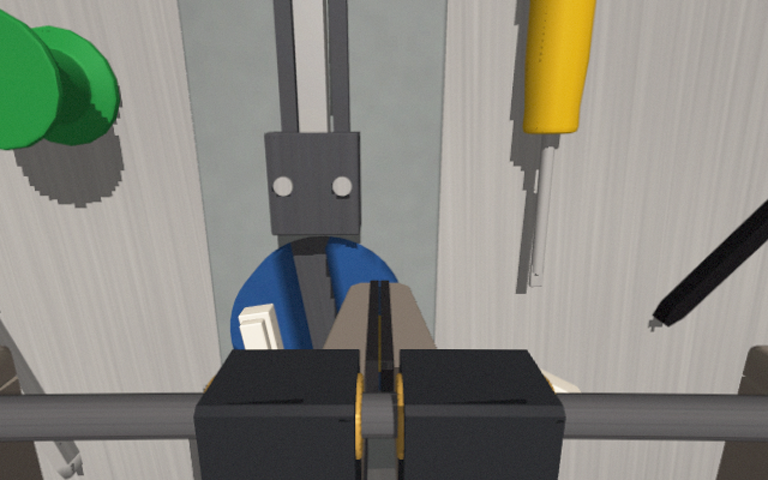

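The slot is nearly aligned, running from (300,245) to (325,345), so a little more turn is needed. I'll measure the angle that is left.

```bash
cat > ang.py <<'E'
from h import *
d=grab("wrist"); P=cloud(d); hsv=cv2.cvtColor(d["frame"],cv2.COLOR_RGB2HSV); H,S,V=[hsv[...,i].astype(int) for i in range(3)]
z=P[...,2]; near=(abs(P[...,0]-.553)<.06)&(abs(P[...,1]+.024)<.06)
m=(H>100)&(H<125)&(S>150)&near&(z>.029)&(z<.036)
print(robot.get_obs()["position"].round(4))
for side in (0,1):
    pts=[]
    for c,s,mm in blob(m)[:2]:
        left=np.median(P[mm],0)[0]<.5525
        if left!=(side==0): continue
        for r in range(s[1]+4,s[1]+s[3]-3):
            cs=np.flatnonzero(mm[r]); 
            if len(cs): pts.append(P[r,cs.max() if side==0 else cs.min()])
    if len(pts)<10: continue
    p=np.array(pts); l=cv2.fitLine(p[:,:2].astype(np.float32),cv2.DIST_HUBER,0,.01,.01).ravel()
    t=np.arctan2(l[1],l[0]); t=(t-np.arctan2(-.9981,-.0613)+np.pi/2)%np.pi-np.pi/2
    print(side,len(p),"y",p[:,1].min().round(3),p[:,1].max().round(3),"angle",round(t,3))
E
python3 ang.py
```

```text
[ 0.5813 -0.009   0.0621]
0 73 y -0.034 0.01 angle 0.14
1 45 y -0.013 0.012 angle 0.143
```

>>> arm_command --pt "1 -0.002 0 0 0 0 0" --pt "1 -0.004 0 0 0 0 0" --pt "1 -0.004 0 0 0 0 0" --pt "1 -0.004 0 0 0 0 0"

```text
time_s: 5.13
position: [0.5793, -0.0134, 0.0605]
eef_rot: [[0.062, 0.998, -0.001], [0.998, -0.062, -0.0], [-0.0, -0.001, -1.0]]
contact_force: [0.8, 1.2, 0.9]
grip_width: 0.003
grasp_force: 0.6
```

```bash
python3 ang.py
```

```text
[ 0.5791 -0.0134  0.0603]
0 84 y -0.037 0.012 angle -0.032
1 30 y -0.005 0.01 angle -0.022
```

>>> arm_command --pt "1 0.015 0 0 0 0 0" --pt "1 0.03 0 -0.02 0 0 0" --pt "1 0.05 -0.01 -0.06 0 0 0" --pt "1 0.08 -0.02 -0.1 0 0 0" --pt "1 0.1 -0.02 -0.14 0 0 0" --pt "1 0.1 -0.02 -0.14 0 0 0" --pt "1 0.1 -0.02 -0.14 0 0 0" --pt "1 0.1 -0.02 -0.14 0 0 0"

```text
time_s: 5.85
position: [0.5658, 0.0877, 0.2005]
eef_rot: [[0.061, 0.998, -0.0], [0.998, -0.061, -0.001], [-0.001, 0.0, -1.0]]
contact_force: [-0.4, 0.2, -0.6]
grip_width: -0.001
grasp_force: 0.0
```

```bash
python3 look.py w2.png; python3 ang.py
```

```text
[0.5649 0.0874 0.1989]
or [307.8  54.9] [288  43  42  18 318] [0.5496 0.1637 0.016 ] [0.5822 0.208  0.3479]
[0.5645 0.0872 0.1981]
```

View pics/w2.png

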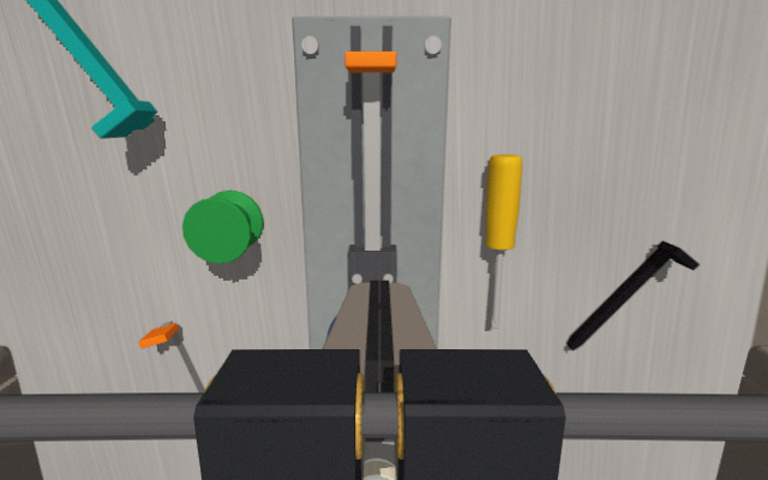

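The orange head is at (371,61) in the picture, across the rails, with its rear face at about world y 0.208. Next I move behind it and down.

>>> arm_command --pt "1 0.04 0 0 0 0 0" --pt "1 0.08 -0.003 0 0 0 0" --pt "1 0.12 -0.006 0 0 0 0" --pt "1 0.156 -0.006 0.02 0 0 0" --pt "1 0.156 -0.006 0.06 0 0 0" --pt "1 0.156 -0.006 0.09 0 0 0" --pt "1 0.156 -0.006 0.11 0 0 0" --pt "1 0.156 -0.006 0.122 0 0 0" --pt "1 0.156 -0.006 0.13 0 0 0" --pt "1 0.156 -0.006 0.13 0 0 0" --pt "1 0.156 -0.006 0.13 0 0 0"

```text
time_s: 6.87
position: [0.5701, 0.2437, 0.0709]
eef_rot: [[0.063, 0.998, 0.0], [0.998, -0.063, -0.0], [-0.0, 0.0, -1.0]]
contact_force: [-0.1, 0.5, 0.8]
grip_width: 0.007
grasp_force: 0.0
```

```bash
python3 look.py w3.png; python3 -c "
from h import *
o=robot.get_obs();print(o['position'],o['contact_force'])"
```

```text
[0.5707 0.244  0.0719]
or [316.1 318. ] [316 314   2   9  10] [0.5663 0.2034 0.0504] [0.5693 0.246  0.1109]
[0.57072432 0.24401838 0.07191127] [-0.3764574  -0.27645092  0.29431881]
```

View pics/w3.png

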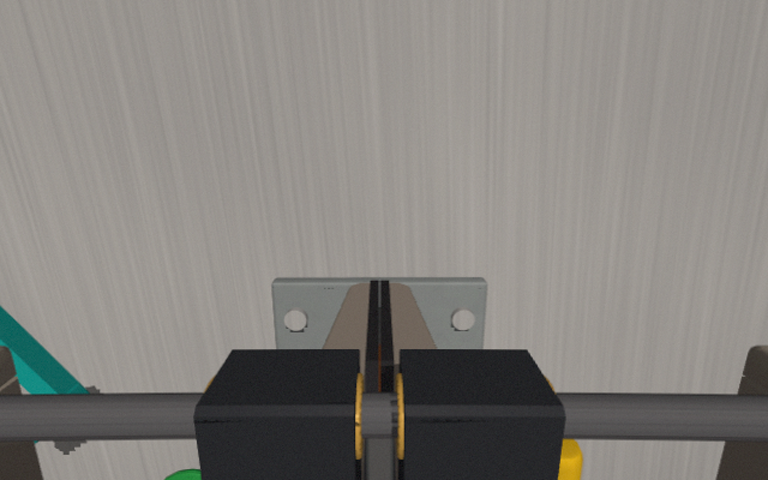

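The picture shows the closed fingers centred on the plate, behind the rails and the head. I'll lower them and then push.

>>> arm_command --pt "1 0 -0.001 0.008 0 0 0" --pt "1 0 -0.001 0.016 0 0 0" --pt "1 0 -0.001 0.022 0 0 0" --pt "1 0 -0.001 0.022 0 0 0" --pt "1 -0.008 -0.001 0.022 0 0 0" --pt "1 -0.016 -0.001 0.022 0 0 0" --pt "1 -0.022 -0.001 0.022 0 0 0" --pt "1 -0.027 -0.001 0.022 0 0 0" --pt "1 -0.033 -0.001 0.022 0 0 0" --pt "1 -0.039 -0.001 0.022 0 0 0" --pt "1 -0.045 -0.001 0.022 0 0 0" --pt "1 -0.051 -0.001 0.022 0 0 0"

```text
time_s: 7.92
position: [0.5657, 0.1929, 0.0489]
eef_rot: [[0.062, 0.998, 0.001], [0.998, -0.062, 0.0], [0.0, 0.001, -1.0]]
contact_force: [-0.4, 1.3, 1.3]
grip_width: 0.006
grasp_force: 0.7
```

>>> arm_command --pt "1 -0.006 0 0 0 0 0" --pt "1 -0.012 0 0 0 0 0" --pt "1 -0.018 0 0 0 0 0" --pt "1 -0.024 0 0 0 0 0" --pt "1 -0.03 0 0 0 0 0" --pt "1 -0.036 0 0 0 0 0" --pt "1 -0.042 0 0 0 0 0" --pt "1 -0.048 0 0 0 0 0" --pt "1 -0.054 0 0 0 0 0" --pt "1 -0.06 0 0 0 0 0" --pt "1 -0.066 0 0 0 0 0" --pt "1 -0.066 0 0 0 0 0"

```text
time_s: 8.92
position: [0.5612, 0.1262, 0.0484]
eef_rot: [[0.063, 0.998, -0.001], [0.998, -0.063, -0.001], [-0.001, -0.0, -1.0]]
contact_force: [-0.4, -0.7, -0.5]
grip_width: 0.004
grasp_force: 0.0
```

>>> arm_command --pt "1 -0.006 0 0 0 0 0" --pt "1 -0.012 0 0 0 0 0" --pt "1 -0.018 0 0 0 0 0" --pt "1 -0.023 0 0 0 0 0" --pt "1 -0.028 0 0 0 0 0" --pt "1 -0.032 0 0 0 0 0" --pt "1 -0.035 0 0 0 0 0" --pt "1 -0.038 0 0 0 0 0" --pt "1 -0.04 0 0 0 0 0" --pt "1 -0.042 0 0 0 0 0" --pt "1 -0.042 0 0 0 0 0"

```text
time_s: 9.83
position: [0.5588, 0.0852, 0.0486]
eef_rot: [[0.062, 0.998, -0.0], [0.998, -0.062, -0.0], [-0.0, 0.0, -1.0]]
contact_force: [-0.0, -0.1, -0.3]
grip_width: 0.002
grasp_force: 0.0
```

>>> arm_command --pt "1 -0.001 0 0 0 0 0" --pt "1 -0.002 0 0 0 0 0" --pt "1 -0.003 0 0 0 0 0" --pt "1 -0.003 0 0 0 0 0"

```text
time_s: 10.17
position: [0.5588, 0.0848, 0.0487]
eef_rot: [[0.063, 0.998, 0.001], [0.998, -0.063, 0.004], [0.004, 0.001, -1.0]]
contact_force: [2.3, 9.1, -1.4]
grip_width: 0.001
grasp_force: 4.7
```

It stopped firmly at y = 0.085, where the fully home position should be. I'll back off, rise and check.

>>> arm_command --pt "1 0.012 0 0 0 0 0" --pt "1 0.03 0 0 0 0 0" --pt "1 0.03 0 -0.03 0 0 0" --pt "1 0.03 0 -0.07 0 0 0" --pt "1 0.0 0 -0.11 0 0 0" --pt "1 -0.04 0 -0.15 0 0 0" --pt "1 -0.08 0 -0.18 0 0 0" --pt "1 -0.1 0 -0.19 0 0 0" --pt "1 -0.1 0 -0.19 0 0 0" --pt "1 -0.1 0 -0.19 0 0 0"

```text
time_s: 11.0
position: [0.5537, -0.0195, 0.2413]
eef_rot: [[0.065, 0.998, 0.005], [0.998, -0.065, -0.002], [-0.002, 0.005, -1.0]]
contact_force: [0.5, 0.7, -1.5]
grip_width: 0.007
grasp_force: 0.0
```

```bash
python3 look.py w4.png; python3 ang.py; python3 - <<'E'
from h import *
d=grab("wrist");P=cloud(d);hsv=cv2.cvtColor(d["frame"],cv2.COLOR_RGB2HSV)
m=(hsv[...,0]>3)&(hsv[...,0]<14)&(hsv[...,1]>170)&(abs(P[...,0]-.56)<.03)&(P[...,1]>0)&(P[...,2]>.015)&(P[...,2]<.06)
print("head",np.percentile(P[m],[3,97],axis=0).round(4)); print(robot.get_obs()["contact_force"])
E
```

```text
[ 0.5528 -0.0176  0.2391]
yel [333.3 347.6] [330 311   7  72 345] [0.5574 0.0069 0.3268] [ 0.5603 -0.2062  0.062 ]
yel [298.6 347.6] [296 311   7  72 329] [0.55   0.0068 0.3262] [ 0.5222 -0.2034  0.062 ]
blue [335.6 181.4] [ 324  145   31   75 1391] [ 0.5725 -0.0236  0.0314] [ 0.5724 -0.0193  0.062 ]
blue [294.1 179.7] [276 145  30  74 977] [ 0.5341 -0.0199  0.0314] [ 0.533 -0.015  0.062]
[ 0.552  -0.0164  0.2376]
0 68 y -0.061 0.01 angle -0.035
1 68 y -0.064 0.008 angle -0.032
head [[0.5418 0.0641 0.019 ]
 [0.5734 0.076  0.0528]]
[-0.59450573  1.20367264  0.30557615]
```

View pics/w4.png

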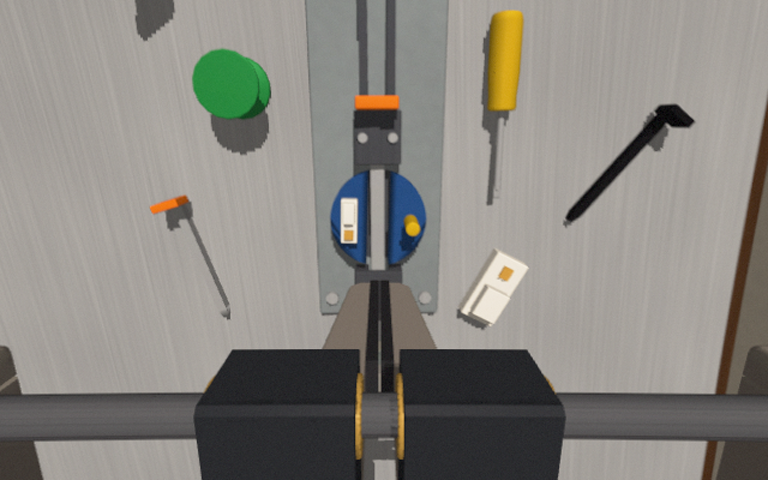

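The bolt runs through the slot into the keeper, with its head at (377,103) against the guide. The bystanders haven't moved and the slot is 0.03 rad off, well within 0.12.

```bash
python3 -c "
from workcell import ticket
print(ticket.hand_in())"
```

```text
the job is handed in; nothing more can be done
None
```

The holder is locked and the job handed in, at about 11 s of the 51 s allowed; no verdict came back. In the last picture the slot was about 0.03 rad from the bolt (limit 0.12), the bolt ran through the disc into the keeper with its head against the guide, and the bystanders in view looked undisturbed.

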